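# Unscrew the hand nut of a stick clamp and swing the strap aside

## Robot

A 6-joint arm with a two-finger parallel gripper is mounted at the origin on a cart in front of the work surface, level with it; the furniture and walls round the work are solid. World frame = base frame: x ahead of the robot, y to its left, z up, the work surface at z = 0. Lengths are in m, angles in rad, forces in N, time in s.
With the tool pointing down it reaches from about 0.425 to 0.925 m from the base axis. Payload 12.5 kg.
Tool frame: the origin (TCP) lies at the centre of the arm's flange, where the gripper is bolted on; the fingertips stand 173 mm ahead of it and the grasp point (between the pads) lies 155 mm ahead of it (robot.hold_point_z is the distance from the TCP to the grasp point, in m); z points along the fingers, y is the line along which they close (so a half turn about z gives the same grasp; the last joint's range is limited). The gripper opens to 85 mm and grips with 20 to 120 N. Pads are 22 mm wide; open, the fingers measure 114 mm over their backs; the gripper's body (76 mm by 85 mm) begins 54 mm behind the grasp point. The pads swing forward as they close: fully open they stand 13 mm farther back than shut.
Start: joints at [1.237, 0.491, 1.559, -0, 1.092, -0.106], TCP at [0.141, 0.609, 0.405] pointing down, gripper open.
Joint ranges: [-3.1, 3.1], [-0.84, 2.19], [0.05, 2.79], [-1.13, 4.28], [0.06, 2.93], [-2.69, 2.69]. Speed limits (rad/s): [2.22, 2.22, 2.79, 3.14, 3.14, 3.14].

## Interface

Orientations are given as a unit quaternion [w, x, y, z].
In Python, from plant import robot, viewer gives the robot as it stands.
- The arm moves only by the shell command python3 -m creep 'ROWS' [FORCE]. ROWS is JSON, one flat list of numbers, 5 for each row, row after row: the shift along the world's x, y, z in m, then the turn about the world's z in rad, then the closure in counts, from 0 (fully open) to 255 (shut). In form: [tx, ty, tz, turn, gripper, tx, ty, tz, turn, gripper, ...]. A call has exactly 10 rows; each row is the pose to reach, as a shift and turn from the pose commanded when the call began; what a row does not reach only later rows make up. A row lasts 1/12 s, in which the tool goes at most 41.7 mm and 7.16 degrees, less where a joint would pass 70% of its speed; a pose out of reach is approached as far as the arm can. A call with a gripper value outside its range is refused whole. The fingers move at their own pace and stop on an object; FORCE is the grip in N (left out, the last holds). Time passes only in rows, so rows that repeat a pose let the fingers close, or fill a call up. It gives the time, the measured TCP pose, the force, the opening and the grip force at its end, in the units of the state.
- robot.get_obs(): the state, without advancing time (a new reading comes with each control period).
- viewer.get_image(name): name is "side" or "top"; returns a dict with "pixels" (420x560x3 uint8, red, green, blue), "camera_matrix" (3x3 intrinsics, pixels), "k1" (the pictures are not rectified: a ray, as slopes to the right and down, at radius r is drawn at 1 + k1 r^2 times it, then the intrinsics apply), "position" and "rotation" of the camera in the world. Camera axes: x right, y down, z forward; pixel columns grow to the right and rows downward; lengths in m; the calibration is good to about 2 mm. A picture is of the moment at which its call begins. There is no depth.
- robot.sign_off(): hands the job in; it is judged then, once.
Trained networks look in the newest picture that a camera, given by its name, has taken for a name from the list of things; names that differ only in an ending like _2 or _b are one class to them, and where a whole thing is asked for, a point or a joint stands for the part that bears it (a point fixed in the world has none). Each returns a list of dicts, best first, with "confidence" (0 to 1); they miss things now and then, are a little off and sometimes report something else, mostly with a low value. They report only what shows in the picture. A call takes as long as a camera call. They do not tell look-alikes from the thing itself.
- viewer.look_for(target, camera): "at" ([x, y, z] in m, in world coordinates, good to about 4 mm: the middle of the surface that is visible of it).
- viewer.silhouettes(target, camera): "mask" (420x560 bool, what is visible of it).
The state is a dict: "time": time; "joint_positions": joint angles; "qvel": joint speeds; "joint_torque": joint torques, N m; "tool_pos": TCP position; "ee_rot": TCP orientation; "force": force on the tool from outside, world axes, zero at the start; "wrist_torque": the same for the moment, N m; "width": finger opening in m; "finger_force": force on a finger pad.
Only numpy, scipy, OpenCV 4.12 (cv2) and the standard library are available. Lean on these libraries where they do the work, as an engineer would, in place of code of your own. Each camera call takes 0.05 s, during which the arm holds its last target. There are 200 camera calls.

## Task

Free the bundle of lolly sticks in the clamping jig: unscrew the red-topped hand nut anticlockwise, regripping it as often as you need, until it comes free of its threaded stud, have it in the fingers as it lifts off, and stand it upright in the steel tray without dropping it. Then push the blue strap by its black peg right round to its stop, a quarter turn. Leave the bundle and the other things on the table as they are.

Things in the scene. Friction and masses are not known exactly. Their poses are not given: they have to be found in the camera images.
- jig: Aluminium base plate 196 x 142 x 10 mm, fixed to the table; origin at the centre of its underside, x along its length, z up. On its centre line (y = 0): a steel threaded stud at x = +70 mm and the upright hinge of the strap at x = -70 mm. The bundle lies across its middle against two low white fences.
- nut: Hand nut like a tall cap, 47 mm high, about 0.12 kg; origin at the centre of its underside, z up its axis. Lower 26 mm: hollow steel skirt, 37 mm diameter; upper 21 mm: solid red knurled knob, 40 mm diameter, to be gripped across from above at any angle. Screwed on, its underside stands 34 mm above the table, its foot inside a lip of the strap (40 mm high), which so cannot swing.
- stud_top (a point): Tip of the threaded stud, on its axis, 56 mm above the table. Right-hand thread, 8 mm pitch, 1.5 mm play, little friction: turned anticlockwise seen from above, the nut climbs 8 mm a turn and stays where left. After a full turn and a little (1.0 to 1.1 turns) it is free and lifts straight off, not before; 1.2 turns does no harm. The nut clears the tip when lifted 30 mm in all.
- strap_peg (a point): Centre of the top of a black upright peg, 16 to 18 mm thick, that stands 40 mm high on the strap (its top 74 mm above the table), 70 mm from the hinge towards the stud. It moves on a circle of 70 mm radius about the hinge.
- strap (a joint): Angle of the blue strap about its upright hinge (jig x = -70 mm, y = 0): 0 rad over the bundle, hook end round the stud; it grows as the strap turns clockwise seen from above, the peg going from the jig's +x side of the hinge to its -y side; stop at 1.57. Strap 30 mm wide, its top 34 mm above the table; moves with under 1 N at the peg and stays where left.
- tray: Low square steel tray, 90 x 90 mm outside, walls 4 mm thick and 12 mm high, floor 4 mm thick, fixed; origin at the centre of its underside, sides along its x and y. It lies beyond the stick fixture (sticks up to about 0.13 m high) from the jig; a 0.36 m tall crate stands behind the jig, its nearest corner about 0.61 m ahead of the robot and 0.19 m to its right: carry the nut past it on the robot's side.
- bundle: Bundle of flat lolly sticks with red bands, 35 x 117 x 14 mm, lying loose on the jig under the strap (its top 24 mm above the table); origin at the centre of its underside, y along the sticks.
- cup_a: Grey mould cup standing upside down, 38 x 64 x 95 mm, bystander; origin at the centre of its underside.
- brush: Purple nail brush, 30 x 86 x 22 mm, bystander; origin at the centre of its underside.
Mind the look-alikes: they are no part of the job. There is more than one size of the nut; the one meant has the size given above.

How it is judged:
By the outcome, as a careful person would: the job done as asked, in the order asked, and still so for the second after the job is handed in, with the robot touching nothing.
It also fails if it takes over 72 s, if anything falls off the work surface, if the arm or the gripper's body presses on something with over 40 N, if the wrist force passes 120 N, or if a joint passes its speed limit or range.

## Working session

There is one attempt and no reset: what is moved stays moved. The work goes in short steps, Python scripts to look and compute and a shell command to move; the robot and the scene stay as the last step left them, time stands still between calls to the robot, and variables do not carry over. Pictures are saved under pics/ and viewed, at most 10 in all, crops included, and the job is handed in when it is done.

```bash
mkdir -p pics; cat > h.py <<'E'
from plant import robot, viewer
import numpy as np, cv2
def img(n):
    return viewer.get_image(n)
def ray(d,u,v):
    K=np.array(d["camera_matrix"]);R=np.array(d["rotation"])
    a=np.array([(u-K[0,2])/K[0,0],(v-K[1,2])/K[1,1]]);s=a.copy()
    for _ in range(30): s=a/(1+d["k1"]*(s@s))
    return np.array(d["position"]),R@np.array([s[0],s[1],1.])
def atz(d,u,v,z):
    p,r=ray(d,u,v); return p+r*(z-p[2])/r[2]
def proj(d,P):
    K=np.array(d["camera_matrix"]);R=np.array(d["rotation"])
    c=R.T@(np.array(P)-np.array(d["position"]));s=c[:2]/c[2];s=s*(1+d["k1"]*(s@s))
    return np.array([K[0,0]*s[0]+K[0,2],K[1,1]*s[1]+K[1,2]])
def save(d,name,box=None,k=1):
    p=d["pixels"]
    if box: x0,y0,x1,y1=box;p=p[y0:y1,x0:x1]
    cv2.imwrite("pics/"+name,cv2.resize(p[:,:,::-1],None,fx=k,fy=k,interpolation=cv2.INTER_CUBIC))
E
python3 - <<'E'
from h import *
for n in ("side","top"):
    d=img(n);save(d,n+"0.png");print(n,np.round(d["position"],3),np.round(d["rotation"],2).tolist(),np.round(d["camera_matrix"],0).tolist(),d["k1"])
    for t in ("nut","stud_top","strap_peg","strap","tray","jig","bundle","cup_a","brush"):
        for r in viewer.look_for(t,n)[:5]: print(t,np.round(r["at"],3),round(r["confidence"],2),np.round(proj(d,r["at"])))
o=robot.get_obs();print(o["time"],o["tool_pos"],o["ee_rot"],o["width"],o["force"])
E
```

```text
side [0.331 0.858 0.856] [0.05, -0.07, 0.9, -0.43] [[419.0, 0.0, 277.0], [0.0, 419.0, 207.0], [0.0, 0.0, 1.0]] 0.03184364735545546Traceback (most recent call last):
  File "<stdin>", line 5, in <module>
  File "h.py", line 14, in proj
    c=R.T@(np.array(P)-np.array(d["position"]));s=c[:2]/c[2];s=s*(1+d["k1"]*(s@s))
      ~~~^^~~~~~~~~~~~~~~~~~~~~~~~~~~~~~~~~~~~~
ValueError: matmul: Input operand 1 has a mismatch in its core dimension 0, with gufunc signature (n?,k),(k,m?)->(n?,m?) (size 3 is different from 4)
```

```bash
sed -i 's/R=np.array(d\["rotation"\])/R=rot(d["rotation"])/; 2a from scipy.spatial.transform import Rotation\ndef rot(q): return Rotation.from_quat(np.roll(q,-1)).as_matrix()' h.py
python3 - <<'E'
from h import *
for n in ("side","top"):
    d=img(n);save(d,n+"0.png");print(n,np.round(d["position"],3),np.round(d["rotation"],2).tolist(),np.round(d["camera_matrix"],0).tolist(),d["k1"])
    for t in ("nut","stud_top","strap_peg","strap","tray","jig","bundle","cup_a","brush"):
        for r in viewer.look_for(t,n)[:5]: print(t,np.round(r["at"],3),round(r["confidence"],2),np.round(proj(d,r["at"])))
o=robot.get_obs();print(o["time"],o["tool_pos"],o["ee_rot"],o["width"],o["force"])
E
```

```text
side [0.331 0.858 0.856] [0.05, -0.07, 0.9, -0.43] [[419.0, 0.0, 277.0], [0.0, 419.0, 207.0], [0.0, 0.0, 1.0]] 0.03184364735545546
nut [ 0.518 -0.303  0.066] 0.61 [285. 174.]
nut [ 0.486 -0.594  0.049] 0.52 [305. 137.]
stud_top [ 0.487 -0.22   0.011] 0.7 [291. 203.]
strap_peg [ 0.488 -0.248  0.039] 0.88 [292. 191.]
strap [ 0.486 -0.242  0.034] 0.87 [292. 193.]
tray [0.433 0.299 0.005] 0.58 [282. 343.]
jig [ 0.487 -0.225  0.01 ] 0.72 [291. 203.]
jig [ 0.518 -0.303  0.067] 0.54 [286. 174.]
bundle [ 0.508 -0.251  0.018] 0.79 [286. 195.]
cup_a [0.591 0.374 0.057] 0.75 [203. 349.]
cup_a [ 0.506 -0.249  0.018] 0.66 [287. 196.]
brush [ 0.583 -0.094  0.022] 0.63 [254. 222.]
top [ 0.439 -0.119  1.281] [0.01, -0.71, 0.71, -0.03] [[383.0, 0.0, 277.0], [0.0, 383.0, 207.0], [0.0, 0.0, 1.0]] -0.046392776828569564
nut [ 0.525 -0.315  0.081] 0.61 [329. 204.]
nut [ 0.494 -0.603  0.069] 0.55 [418. 213.]
stud_top [ 0.49  -0.241  0.01 ] 0.74 [304. 216.]
strap_peg [ 0.494 -0.248  0.035] 0.59 [307. 214.]
strap [ 0.492 -0.249  0.031] 0.6 [307. 215.]
tray [0.431 0.295 0.007] 0.88 [142. 234.]
jig [ 0.491 -0.243  0.007] 0.87 [304. 215.]
bundle [ 0.482 -0.26   0.022] 0.54 [310. 218.]
cup_a [0.601 0.346 0.068] 0.53 [121. 181.]
brush [ 0.588 -0.093  0.022] 0.78 [259. 186.]
1.1 [0.14112172 0.6088511  0.40474009] [9.40655605e-06 1.13639861e-01 9.93522007e-01 5.16831014e-05] 0.08540891346417705 [0.34267998 0.59278727 0.2704249 ]
```

View pics/side0.png

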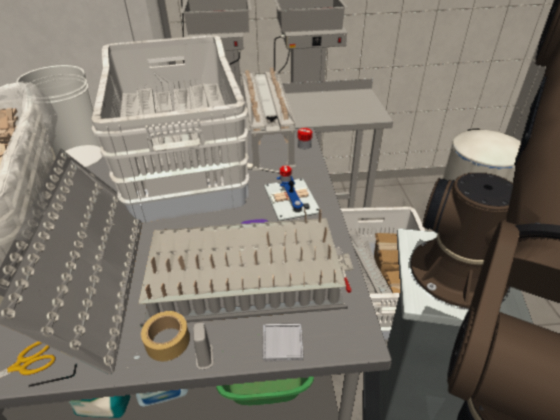

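View pics/top0.png

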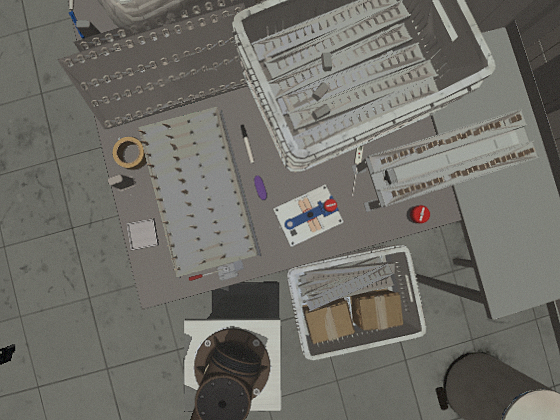

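Side view: jig with blue strap at (290,195), red knob at (286,171); a bigger loose red nut at (304,134). Top view: jig nut (330,205), loose red look-alike (420,213), tray (142,234), peg near (310,214), crate corner (292,165). I choose the one on the jig's stud; checking it with a close crop.

```bash
python3 - <<'E'
from h import *
d=img("top");s=img("side")
a=cv2.resize(d["pixels"][165:265,260:360],None,fx=5,fy=5,interpolation=cv2.INTER_CUBIC)
b=cv2.resize(s["pixels"][155:225,255:325],(500,500),interpolation=cv2.INTER_CUBIC)
cv2.imwrite("pics/crop1.png",cv2.resize(np.hstack([a,b])[:,:,::-1],(800,400)))
for im,n,box in((d,"top",(200,160,440,260)),(s,"side",(260,120,330,230))):
    h=cv2.cvtColor(im["pixels"],cv2.COLOR_RGB2HSV)
    red=((h[...,0]<8)|(h[...,0]>172))&(h[...,1]>150)&(h[...,2]>80)
    k,l,st,c=cv2.connectedComponentsWithStats(red.astype(np.uint8))
    for i in range(1,k):
        if st[i,4]>30: print(n,c[i],st[i],np.round(atz(im,*c[i],.078),3))
    m=viewer.silhouettes("strap",n)
    if m: m=m[0]["mask"];ys,xs=np.nonzero(m);print("strap",xs.min(),xs.max(),ys.min(),ys.max())
    m=viewer.silhouettes("jig",n)
    if m:
        m=m[0]["mask"].astype(np.uint8);c=max(cv2.findContours(m,0,2)[0],key=cv2.contourArea);r=cv2.boxPoints(cv2.minAreaRect(c))
        print("jig",[np.round(atz(im,*p,.01)[:2],3).tolist() for p in r])
m=viewer.silhouettes("tray","top")[0]["mask"].astype(np.uint8);c=max(cv2.findContours(m,0,2)[0],key=cv2.contourArea)
print("tray",[np.round(atz(d,*p,.012)[:2],3).tolist() for p in cv2.boxPoints(cv2.minAreaRect(c))])
E
```

```text
top [329.96774194 204.92473118] [324 199  13  13  93] [ 0.521 -0.318  0.078]
top [420.44387755 213.90816327] [412 206  18  17 196] [ 0.492 -0.609  0.078]
strap 285 337 196 228
jig [[0.516, -0.133], [0.603, -0.315], [0.472, -0.377], [0.386, -0.195]]
side [304.42424242 134.68939394] [298 128  14  13 132] [ 0.486 -0.563  0.078]
side [284.97647059 170.91764706] [280 166  11  10  85] [ 0.52  -0.305  0.078]
side [347.15384615 285.43589744] [345 278   6  14  39] [0.294 0.166 0.078]
strap 279 303 178 208
jig [[0.593, -0.311], [0.44, -0.395], [0.391, -0.185], [0.529, -0.115]]
tray [[0.467, 0.345], [0.483, 0.255], [0.397, 0.239], [0.381, 0.328]]
```

View pics/crop1.png

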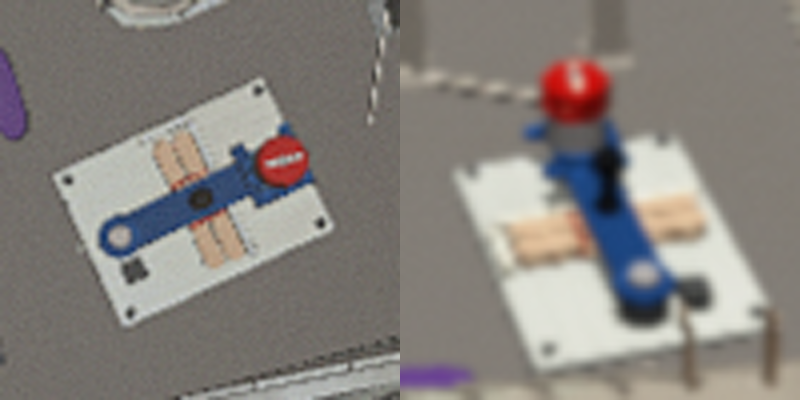

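The crop shows the knob on the strap's hook end, diameter 40 mm by pixel scale; black peg at strap middle, hinge at lower left. The loose knob at (420,213) is bigger (18 px against 13), so it is the look-alike. Nut axis ≈ (0.522,-0.317), jig centre (0.494,-0.255), x axis (0.43,-0.90). I'm setting out and pre-turning the wrist by -3.6 rad.

```bash
python3 -m creep '[0.026,-0.021,0,-0.12,0, 0.052,-0.042,0,-0.24,0, 0.078,-0.063,0,-0.36,0, 0.104,-0.084,0,-0.48,0, 0.13,-0.105,0,-0.6,0, 0.156,-0.126,0,-0.72,0, 0.182,-0.147,0,-0.84,0, 0.208,-0.168,0,-0.96,0, 0.234,-0.189,0,-1.08,0, 0.26,-0.21,0,-1.2,0]' 40
python3 -c "
from h import *
print(robot.get_obs()['joint_positions'])"
```

```text
time: 2.28
tool_pos: [0.4022, 0.3976, 0.4049]
ee_rot: [0.0, 0.657, 0.754, 0.0]
force: [-0.3, -0.2, -0.2]
width: 0.0854
finger_force: 0.0
[ 6.62925024e-01  4.06324359e-01  1.70681409e+00 -3.50541490e-05
  1.02811592e+00  5.25836469e-01]
```

```bash
python3 -m creep '[0.006,-0.035,0,-0.12,0, 0.012,-0.07,0,-0.24,0, 0.018,-0.105,0,-0.36,0, 0.024,-0.14,0,-0.48,0, 0.03,-0.175,0,-0.6,0, 0.036,-0.21,0,-0.72,0, 0.042,-0.245,0,-0.84,0, 0.048,-0.28,0,-0.96,0, 0.054,-0.315,0,-1.08,0, 0.06,-0.35,0,-1.2,0]'
python3 -m creep '[0,-0.035,0,-0.12,60, 0,-0.07,0,-0.24,60, 0,-0.105,0,-0.36,60, 0,-0.14,0,-0.48,60, 0,-0.175,0,-0.6,60, 0.01,-0.21,0,-0.72,60, 0.02,-0.245,0,-0.84,60, 0.03,-0.28,0,-0.96,60, 0.045,-0.315,-0.03,-1.08,60, 0.06,-0.35,-0.05,-1.2,60]'
python3 - <<'E'
from h import *
print(robot.get_obs()['joint_positions'])
for n in ("side","top"):
    d=img(n); save(d,n+"1.png")
    h=cv2.cvtColor(d["pixels"],cv2.COLOR_RGB2HSV)
    red=((h[...,0]<8)|(h[...,0]>172))&(h[...,1]>150)&(h[...,2]>80)
    k,l,st,c=cv2.connectedComponentsWithStats(red.astype(np.uint8))
    for i in range(1,k):
        if st[i,4]>30: print(n,c[i],st[i],np.round(atz(d,*c[i],.078),3))
E
```

```text
time: 3.12
tool_pos: [0.461, 0.0472, 0.405]
ee_rot: [0.0, 0.968, 0.251, 0.0]
force: [0.0, -0.8, -0.1]
width: 0.0855
finger_force: 0.0
time: 3.95
tool_pos: [0.5184, -0.2963, 0.3584]
ee_rot: [0.0, 0.941, -0.339, 0.001]
force: [0.3, 1.0, -0.2]
width: 0.0652
finger_force: 0.0
[-6.29829589e-01  5.00405342e-01  1.68212903e+00  1.12100909e-05
  9.57299508e-01  1.63360799e+00]
side [304.36153846 134.74615385] [298 128  14  13 130] [ 0.486 -0.562  0.078]
side [285.03846154 171.38461538] [280 167  11   9  78] [ 0.52  -0.303  0.078]
side [347.27777778 285.55555556] [345 278   6  14  36] [0.294 0.166 0.078]
top [420.17821782 213.97524752] [412 206  18  17 202] [ 0.491 -0.608  0.078]
```

View pics/side1.png

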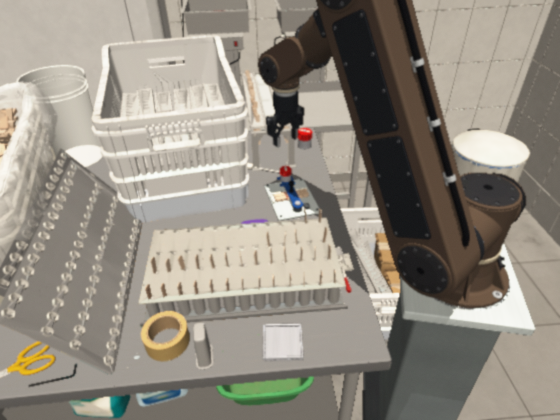

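```bash
python3 - <<'E'
from h import *
from scipy.optimize import least_squares
S=img("side");T=img("top")
t=np.linspace(0,2*np.pi,40)
def cen(d,x,y):
    P=[proj(d,[x+.02*np.cos(a),y+.02*np.sin(a),z]) for a in t for z in(.060,.081)]
    m=cv2.moments(cv2.convexHull(np.array(P,np.float32)));return np.array([m["m10"],m["m01"]])/m["m00"]
for w in ((1,0),(0,1),(1,1)):
    r=least_squares(lambda p:np.r_[w[0]*(cen(S,*p)-[285,171]),w[1]*(cen(T,*p)-[329.97,204.92])],[.52,-.317],diff_step=1e-3);print(w,r.x,r.fun)
E
```

```text
(1, 0) [ 0.52211348 -0.31616826] [ 1.22361143e-09 -7.28108120e-07 -0.00000000e+00 -0.00000000e+00]
(0, 1) [ 0.5215811  -0.31889117] [ 0.00000000e+00 -0.00000000e+00 -3.93501239e-07  7.88137726e-07]
(1, 1) [ 0.521935   -0.31827113] [ 0.14900387 -0.33542103 -0.19530132 -0.11064741]
```

```bash
python3 -m creep '[0.001,-0.012,-0.025,0,60, 0.001,-0.0155,-0.055,0,60, 0.001,-0.0155,-0.085,0,60, 0.001,-0.0155,-0.11,0,60, 0.001,-0.0155,-0.133,0,60, 0.001,-0.0155,-0.133,0,60, 0.001,-0.0155,-0.133,0,255, 0.001,-0.0155,-0.133,0,255, 0.001,-0.0155,-0.133,0,255, 0.001,-0.0155,-0.133,0,255]' 40
```

```text
time: 4.98
tool_pos: [0.5192, -0.3106, 0.2283]
ee_rot: [0.001, 0.942, -0.336, 0.001]
force: [-6.2, -4.4, 3.9]
width: 0.039
finger_force: 39.8
```

```bash
python3 -c "
from h import *
d=img('side');save(d,'g.png',(230,100,350,200),6)
o=robot.get_obs();print(o['width'],o['wrist_torque'],o['joint_positions'])"
```

```text
0.038659055414775816 [-0.79566756  0.91517911 -0.0290482 ] [-6.48149430e-01  6.81511259e-01  1.76086347e+00 -1.63689902e-03
  6.95976149e-01  1.60933815e+00]
```

View pics/g.png

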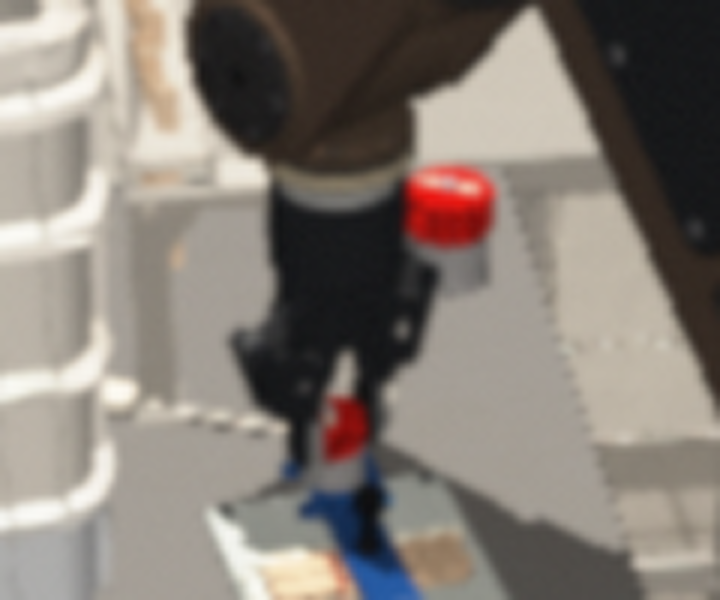

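Grip is on the red knob (crop, about (345,430)), both pads across it. Turning anticlockwise, climbing with the thread.

```bash
python3 -m creep '[0,0,0,0.12,255, 0,0,0,0.24,255, 0,0,0.0005,0.36,255, 0,0,0.0005,0.48,255, 0,0,0.0005,0.6,255, 0,0,0.001,0.72,255, 0,0,0.001,0.84,255, 0,0,0.001,0.96,255, 0,0,0.0015,1.08,255, 0,0,0.0015,1.2,255]' 40
python3 -c "
from h import *
o=robot.get_obs();print(o['width'],o['wrist_torque'],o['joint_positions'])"
```

```text
time: 5.87
tool_pos: [0.519, -0.3137, 0.2301]
ee_rot: [0.005, 0.966, 0.257, 0.001]
force: [-11.7, -28.4, 0.9]
width: 0.0389
finger_force: 41.9
0.03891255773403063 [-5.02210767  1.79765304 -0.51986919] [-0.65203507  0.67976244  1.75766585 -0.00586361  0.69516818  0.40393866]
```

Commanded pose fell a bit short (nut pulls the tool toward -y): correct +2/-4 mm while turning on.

```bash
python3 -m creep '[0.001,-0.002,0,0.12,255, 0.002,-0.004,0,0.24,255, 0.002,-0.004,0.0005,0.36,255, 0.002,-0.004,0.0005,0.48,255, 0.002,-0.004,0.0005,0.6,255, 0.002,-0.004,0.001,0.72,255, 0.002,-0.004,0.001,0.84,255, 0.002,-0.004,0.001,0.96,255, 0.002,-0.004,0.0015,1.08,255, 0.002,-0.004,0.0015,1.2,255]' 40
python3 -c "
from h import *
o=robot.get_obs();print(o['width'],o['wrist_torque'],o['joint_positions'])"
```

```text
time: 6.7
tool_pos: [0.5213, -0.3158, 0.2315]
ee_rot: [0.003, 0.652, 0.758, -0.001]
force: [-3.6, -13.1, -0.1]
width: 0.0388
finger_force: 40.7
0.03880480577174107 [-2.1758326   0.46981971 -0.08036218] [-0.652771    0.6811574   1.74822638 -0.00272274  0.70586817 -0.79990939]
```

```bash
python3 -m creep '[0,-0.001,0,0.12,255, 0,-0.002,0,0.24,255, 0,-0.002,0.0005,0.36,255, 0,-0.002,0.0005,0.48,255, 0,-0.002,0.0005,0.6,255, 0,-0.002,0.001,0.72,255, 0,-0.002,0.001,0.84,255, 0,-0.002,0.001,0.96,255, 0,-0.002,0.0015,1.08,255, 0,-0.002,0.0015,1.2,255]' 40
python3 -c "
from h import *
o=robot.get_obs();print(o['width'],o['wrist_torque'],o['joint_positions'])"
```

```text
time: 7.53
tool_pos: [0.5219, -0.3165, 0.233]
ee_rot: [0.002, 0.11, 0.994, -0.001]
force: [0.3, -1.6, 1.2]
width: 0.0388
finger_force: 40.8
0.038761985546994976 [-0.37171945 -0.14082582 -0.02922732] [-6.53342208e-01  6.79901027e-01  1.74522863e+00 -1.56168110e-04
  7.11273979e-01 -2.00272802e+00]
```

Centred now (force ≈ 0). Release, return the wrist 3.6 rad, 5 mm lower, regrip.

```bash
python3 -m creep '[0,0,0,0,70, 0,0,0,0,70, 0,0,0,0,70, 0,0,0,-0.12,70, 0,0,0,-0.24,70, 0,0,0,-0.36,70, 0,0,0,-0.48,70, 0,0,0,-0.6,70, 0,0,0,-0.72,70, 0,0,0,-0.84,70]'
python3 -m creep '[0,0,0,-0.12,70, 0,0,0,-0.24,70, 0,0,0,-0.36,70, 0,0,0,-0.48,70, 0,0,0,-0.6,70, 0,0,0,-0.72,70, 0,0,0,-0.84,70, 0,0,0,-0.96,70, 0,0,0,-1.08,70, 0,0,0,-1.2,70]'
python3 -m creep '[0,0,0,-0.12,70, 0,0,0,-0.24,70, 0,0,0,-0.36,70, 0,0,0,-0.48,70, 0,0,0,-0.6,70, 0,0,0,-0.72,70, 0,0,0,-0.84,70, 0,0,0,-0.96,70, 0,0,0,-1.08,70, 0,0,0,-1.2,70]'
python3 -m creep '[0,0,-0.002,-0.12,70, 0,0,-0.004,-0.24,70, 0,0,-0.005,-0.36,70, 0,0,-0.005,-0.36,70, 0,0,-0.005,-0.36,255, 0,0,-0.005,-0.36,255, 0,0,-0.005,-0.36,255, 0,0,-0.005,-0.36,255, 0,0,-0.005,-0.36,255, 0,0,-0.005,-0.36,255]' 40
python3 -c "
from h import *
o=robot.get_obs();print(o['width'],o['wrist_torque'],o['joint_positions'])"
```

```text
time: 8.37
tool_pos: [0.5214, -0.3161, 0.2305]
ee_rot: [0.0, 0.513, 0.859, 0.0]
force: [0.1, 0.3, 0.1]
width: 0.062
finger_force: 0.0
time: 9.2
tool_pos: [0.5214, -0.316, 0.2305]
ee_rot: [0.0, 0.908, 0.419, 0.0]
force: [-0.6, 0.1, -0.1]
width: 0.0622
finger_force: 0.0
time: 10.03
tool_pos: [0.5214, -0.3161, 0.2305]
ee_rot: [0.0, 0.986, -0.167, 0.0]
force: [0.4, 0.7, 0.7]
width: 0.0621
finger_force: 0.0
time: 10.87
tool_pos: [0.5214, -0.3162, 0.2254]
ee_rot: [0.0, 0.942, -0.336, 0.0]
force: [-0.8, 2.2, 3.6]
width: 0.0391
finger_force: 40.0
0.039142061885045855 [ 0.19949989  0.01266781 -0.02866687] [-6.53388851e-01  6.90810445e-01  1.74938129e+00 -6.84352090e-05
  7.01114707e-01  1.60310001e+00]
```

```bash
for i in 1 2 3; do python3 -m creep '[0,0,0,0.12,255, 0,0,0,0.24,255, 0,0,0.0005,0.36,255, 0,0,0.0005,0.48,255, 0,0,0.0005,0.6,255, 0,0,0.001,0.72,255, 0,0,0.001,0.84,255, 0,0,0.001,0.96,255, 0,0,0.0015,1.08,255, 0,0,0.0015,1.2,255]' 40; done
python3 -c "
from h import *
o=robot.get_obs();print(o['width'],o['wrist_torque'],o['joint_positions'])"
```

```text
time: 11.7
tool_pos: [0.5214, -0.3164, 0.2269]
ee_rot: [0.0, 0.966, 0.257, 0.0]
force: [-0.8, -0.9, 4.1]
width: 0.039
finger_force: 40.1
time: 12.53
tool_pos: [0.5215, -0.3165, 0.2285]
ee_rot: [0.001, 0.652, 0.758, -0.0]
force: [-0.5, -2.2, 4.5]
width: 0.0388
finger_force: 40.1
time: 13.37
tool_pos: [0.5215, -0.3165, 0.23]
ee_rot: [0.001, 0.111, 0.994, -0.0]
force: [-0.6, -1.7, 5.0]
width: 0.039
finger_force: 40.2
0.039003571406318556 [-0.32534314 -0.00342769 -0.00664065] [-6.53652144e-01  6.84148529e-01  1.74670171e+00 -8.29079169e-05
  7.09351485e-01 -2.00285336e+00]
```

7.2 rad total (1.15 turns). Gentle lift test.

```bash
python3 -m creep '[0,0,0.001,0.1,255, 0,0,0.002,0.2,255, 0,0,0.003,0.2,255, 0,0,0.004,0.2,255, 0,0,0.005,0.2,255, 0,0,0.006,0.2,255, 0,0,0.007,0.2,255, 0,0,0.008,0.2,255, 0,0,0.008,0.2,255, 0,0,0.008,0.2,255]' 60
python3 -c "
from h import *
o=robot.get_obs();print(o['width'],o['wrist_torque'],o['joint_positions'])"
```

```text
time: 14.2
tool_pos: [0.5213, -0.3162, 0.2377]
ee_rot: [0.0, 0.014, 1.0, 0.0]
force: [-0.5, -0.1, -0.9]
width: 0.0381
finger_force: 60.2
0.03814055860177893 [-0.04015414 -0.03796945 -0.013157  ] [-6.53498792e-01  6.72776019e-01  1.74332919e+00  1.38646985e-04
  7.25508856e-01 -2.19618197e+00]
```

Free: only the weight on the wrist. Lift and carry on the robot's side of the crate.

```bash
python3 -m creep '[0,0,0.02,0,255, 0,0,0.045,0,255, 0,0,0.075,0,255, 0,0,0.105,0,255, -0.01,0.01,0.13,0,255, -0.025,0.03,0.15,0,255, -0.04,0.055,0.15,0,255, -0.05,0.085,0.15,0,255, -0.055,0.115,0.15,0,255, -0.06,0.145,0.15,0,255]'
python3 -c "
from h import *
d=img('side');save(d,'lift.png',(200,80,400,230),4)"
```

```text
time: 15.03
tool_pos: [0.4604, -0.17, 0.3879]
ee_rot: [0.0, 0.014, 1.0, 0.0]
force: [0.3, 0.5, -0.8]
width: 0.0386
finger_force: 61.8
```

View pics/lift.png

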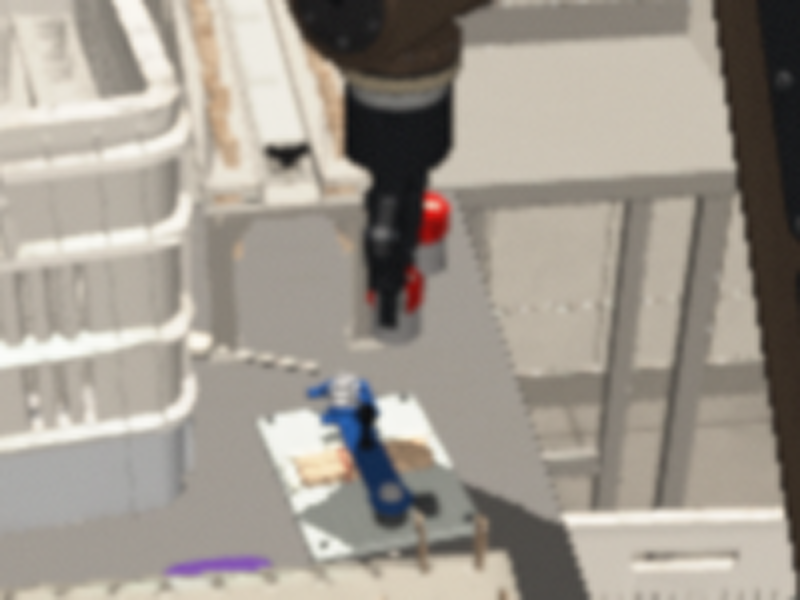

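The nut hangs in the fingers (≈(395,300)), stud bare at (345,385), strap unmoved. Carry to the tray.

```bash
python3 -m creep '[0,0.03,0,0,255, 0,0.06,0,0,255, 0,0.09,0,0,255, 0,0.12,0,0,255, 0,0.15,0,0,255, 0,0.18,0,0,255, -0.002,0.21,0,0,255, -0.005,0.24,0,0,255, -0.008,0.27,0,0,255, -0.01,0.3,0,0,255]'
python3 -m creep '[-0.002,0.03,0,0,255, -0.006,0.06,0,0,255, -0.01,0.09,0,0,255, -0.014,0.12,0,0,255, -0.017,0.145,0,0,255, -0.018,0.16,-0.03,0,255, -0.018,0.163,-0.06,0,255, -0.018,0.163,-0.09,0,255, -0.018,0.163,-0.11,0,255, -0.018,0.163,-0.11,0,255]'
python3 - <<'E'
from h import *
o=robot.get_obs();print(o['tool_pos'],o['width'])
for n in("side","top"):
    d=img(n)
    for t in("tray","nut"):
        for r in viewer.look_for(t,n): print(n,t,np.round(r["at"],3),round(r["confidence"],2))
    if n=="side": save(d,"tray1.png",(200,260,360,380),5)
E
```

```text
time: 15.92
tool_pos: [0.4508, 0.1302, 0.3877]
ee_rot: [-0.0, 0.014, 1.0, 0.0]
force: [-0.3, -0.4, -0.7]
width: 0.0384
finger_force: 61.8
time: 16.75
tool_pos: [0.4327, 0.2916, 0.2742]
ee_rot: [-0.003, 0.014, 1.0, -0.001]
force: [-0.9, -0.6, -1.4]
width: 0.0385
finger_force: 61.9
[0.43268707 0.29164338 0.27423851] 0.03848824135611241
side tray [0.433 0.294 0.006] 0.79
side nut [ 0.496 -0.591  0.058] 0.47
side nut [0.592 0.374 0.058] 0.42
side nut [0.416 0.304 0.115] 0.4
top tray [0.431 0.282 0.004] 0.74
top tray [ 0.496 -0.251  0.037] 0.24
top tray [0.597 0.348 0.067] 0.15
top nut [ 0.491 -0.607  0.068] 0.71
```

View pics/tray1.png

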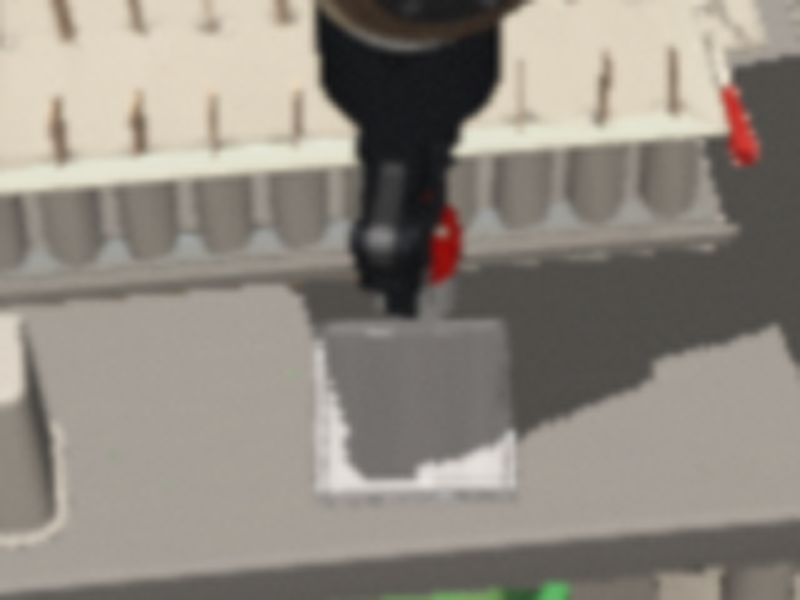

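Nut above the tray, at (0.433,0.292), inside its outline. Lower with margin, then feel for the floor.

```bash
python3 -m creep '[0,0,-0.02,0,255, 0,0,-0.04,0,255, 0,0,-0.055,0,255, 0,0,-0.065,0,255, 0,0,-0.072,0,255, 0,0,-0.075,0,255, 0,0,-0.075,0,255, 0,0,-0.075,0,255, 0,0,-0.075,0,255, 0,0,-0.075,0,255]'
python3 -m creep '[0,0,-0.001,0,255, 0,0,-0.001,0,255, 0,0,-0.002,0,255, 0,0,-0.002,0,255, 0,0,-0.003,0,255, 0,0,-0.003,0,255, 0,0,-0.004,0,255, 0,0,-0.004,0,255, 0,0,-0.004,0,255, 0,0,-0.004,0,255]' 30
```

```text
time: 17.88
tool_pos: [0.4334, 0.2919, 0.2033]
ee_rot: [0.0, 0.014, 1.0, 0.0]
force: [0.3, 0.6, -0.8]
width: 0.0382
finger_force: 61.9
time: 18.72
tool_pos: [0.4334, 0.2918, 0.1987]
ee_rot: [-0.0, 0.014, 1.0, 0.0]
force: [-0.4, 0.4, -0.0]
width: 0.0383
finger_force: 61.9
```

```bash
python3 -m creep '[0,0,-0.001,0,255, 0,0,-0.001,0,255, 0,0,-0.002,0,255, 0,0,-0.002,0,255, 0,0,-0.003,0,255, 0,0,-0.003,0,255, 0,0,-0.004,0,255, 0,0,-0.004,0,255, 0,0,-0.004,0,255, 0,0,-0.004,0,255]'
python3 -m creep '[0,0,-0.001,0,255, 0,0,-0.001,0,255, 0,0,-0.002,0,255, 0,0,-0.002,0,255, 0,0,-0.002,0,255, 0,0,-0.002,0,255, 0,0,-0.002,0,255, 0,0,-0.002,0,255, 0,0,-0.002,0,255, 0,0,-0.002,0,255]'
```

```text
time: 19.55
tool_pos: [0.4334, 0.2918, 0.1947]
ee_rot: [-0.0, 0.014, 1.0, 0.0]
force: [-0.0, -0.2, -1.2]
width: 0.0385
finger_force: 61.9
time: 20.38
tool_pos: [0.4333, 0.2918, 0.1927]
ee_rot: [0.0, 0.014, 1.0, 0.0]
force: [0.0, -0.1, -0.3]
width: 0.0386
finger_force: 61.9
```

```bash
python3 -m creep '[0,0,-0.001,0,255, 0,0,-0.001,0,255, 0,0,-0.0015,0,255, 0,0,-0.0015,0,255, 0,0,-0.002,0,255, 0,0,-0.002,0,255, 0,0,-0.002,0,255, 0,0,-0.002,0,255, 0,0,-0.002,0,255, 0,0,-0.002,0,255]'

```

```text
time: 21.22
tool_pos: [0.4332, 0.2918, 0.1916]
ee_rot: [0.0, 0.014, 1.0, 0.0]
force: [-4.6, -1.1, 16.2]
width: 0.0383
finger_force: 63.9
```

Floor contact. Ease 0.5 mm, open, rise.

```bash
python3 -m creep '[0,0,0.0005,0,255, 0,0,0.001,0,255, 0,0,0.001,0,200, 0,0,0.001,0,150, 0,0,0.001,0,70, 0,0,0.001,0,70, 0,0,0.001,0,70, 0,0,0.001,0,70, 0,0,0.01,0,70, 0,0,0.025,0,70]' 30
python3 -m creep '[0,0,0.03,0,70, 0,0,0.06,0,70, 0,0,0.09,0,70, 0,0,0.12,0,70, 0,0,0.15,0,70, 0.003,-0.03,0.17,0,70, 0.006,-0.06,0.17,0,80, 0.01,-0.09,0.17,0,80, 0.015,-0.12,0.17,0,80, 0.02,-0.15,0.17,0,80]'
python3 - <<'E'
from h import *
for n in("side","top"):
    d=img(n)
    for t in("nut","strap_peg","strap"):
        for r in viewer.look_for(t,n): print(n,t,np.round(r["at"],3),round(r["confidence"],2))
    if n=="side": save(d,"tray2.png",(210,260,350,365),5)
E
```

```text
time: 22.05
tool_pos: [0.4332, 0.2917, 0.2152]
ee_rot: [-0.001, 0.014, 1.0, -0.001]
force: [0.2, -0.0, -0.2]
width: 0.0617
finger_force: 0.0
time: 22.88
tool_pos: [0.4529, 0.1405, 0.3865]
ee_rot: [0.0, 0.014, 1.0, 0.0]
force: [0.1, 0.7, -0.2]
width: 0.0589
finger_force: 0.0
side nut [0.431 0.302 0.05 ] 0.58
side strap_peg [ 0.452 -0.211  0.011] 0.65
side strap_peg [ 0.466 -0.196  0.036] 0.62
side strap [ 0.464 -0.194  0.034] 0.59
top nut [ 0.49  -0.603  0.07 ] 0.62
top strap_peg [ 0.494 -0.254  0.036] 0.93
top strap [ 0.492 -0.253  0.034] 0.62
```

View pics/tray2.png

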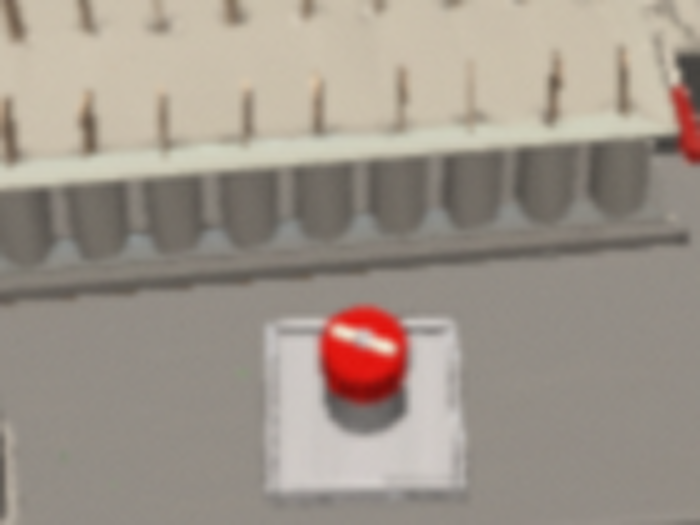

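Nut stands upright inside the tray. Now the peg: stud from the grip is (0.5218,-0.3166), so hinge ≈ (0.462,-0.190), peg ≈ (0.492,-0.253), matching the network's reading. I'll straddle the peg with slightly open fingers and lead it round.

```bash
python3 -m creep '[0,-0.035,0,-0.11,148, 0,-0.07,0,-0.22,148, 0,-0.105,0,-0.33,148, 0,-0.14,0,-0.44,148, 0,-0.175,0,-0.55,148, 0,-0.21,0,-0.66,148, 0.005,-0.245,0,-0.77,148, 0.01,-0.28,0,-0.88,148, 0.02,-0.315,0,-0.99,148, 0.03,-0.35,0,-1.1,148]'
python3 -m creep '[0.005,-0.02,-0.02,0,148, 0.009,-0.04,-0.04,0,148, 0.009,-0.044,-0.06,0,148, 0.009,-0.044,-0.08,0,148, 0.009,-0.044,-0.09,0,148, 0.009,-0.044,-0.09,0,148, 0.009,-0.044,-0.09,0,148, 0.009,-0.044,-0.09,0,148, 0.009,-0.044,-0.09,0,148, 0.009,-0.044,-0.09,0,148]'
python3 - <<'E'
from h import *
o=robot.get_obs();print(o['tool_pos'],o['width'],o['joint_positions'])
d=img("side");save(d,"peg1.png",(240,120,340,220),6)
R=rot(o['ee_rot']);print("y heading deg",np.degrees(np.arctan2(R[1,1],R[0,1])))
print("peg px",proj(d,[.4918,-.2534,.074]),"tool px",proj(d,np.array(o['tool_pos'])+[0,0,-.165]))
E
```

```text
time: 24.12
tool_pos: [0.4837, -0.2092, 0.3858]
ee_rot: [0.0, 0.536, 0.844, 0.0]
force: [0.3, 0.8, -0.3]
width: 0.0358
finger_force: 0.0
time: 24.95
tool_pos: [0.4925, -0.252, 0.2967]
ee_rot: [0.001, 0.534, 0.845, 0.0]
force: [0.3, 0.3, 0.1]
width: 0.0357
finger_force: 0.0
[ 0.49249688 -0.25196583  0.29669146] 0.03570276162468525 [-5.92311044e-01  5.26148052e-01  1.84771323e+00  1.22878720e-04
  7.65986436e-01 -1.03579142e+00]
y heading deg 25.404524188209614
peg px [291.17080169 181.36674554] tool px [290.93641114 166.63599948]
```

View pics/peg1.png

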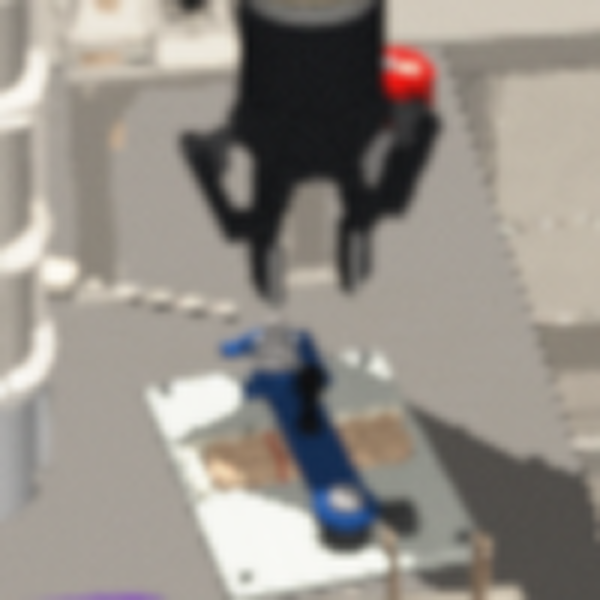

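Peg top seen at crop (311,373) = pixel (291.8,182), predicted (291.2,181.4): aligned. Descend and narrow around it.

```bash
python3 -m creep '[0,-0.001,-0.02,0,148, 0,-0.001,-0.04,0,148, 0,-0.001,-0.055,0,148, 0,-0.001,-0.07,0,148, 0,-0.001,-0.078,0,148, 0,-0.001,-0.078,0,148, 0,-0.001,-0.078,0,185, 0,-0.001,-0.078,0,185, 0,-0.001,-0.078,0,185, 0,-0.001,-0.078,0,185]' 20
python3 - <<'E'
import numpy as np
H=np.array([.4617,-.1902]);a0=np.arctan2(-.903,.429)
p0=H+.07*np.array([np.cos(a0),np.sin(a0)])
for i in range(17):
    t=.11*i; print(round(t,2),np.round(H+.07*np.array([np.cos(a0-t),np.sin(a0-t)])-p0,4))
E
```

```text
time: 25.83
tool_pos: [0.4924, -0.2532, 0.2184]
ee_rot: [0.001, 0.534, 0.845, 0.0]
force: [0.5, -0.2, -0.5]
width: 0.0235
finger_force: 0.0
0.0 [0. 0.]
0.11 [-0.0071 -0.0029]
0.22 [-0.0145 -0.005 ]
0.33 [-0.0221 -0.0063]
0.44 [-0.0298 -0.0068]
0.55 [-0.0375 -0.0064]
0.66 [-0.0451 -0.0051]
0.77 [-0.0525 -0.0031]
0.88 [-0.0596 -0.0002]
0.99 [-0.0664  0.0034]
1.1 [-0.0728  0.0078]
1.21 [-0.0786  0.0128]
1.32 [-0.0838  0.0184]
1.43 [-0.0884  0.0246]
1.54 [-0.0923  0.0313]
1.65 [-0.0954  0.0383]
1.76 [-0.0978  0.0456]
```

```bash
python3 -m creep '[-0.007,-0.003,0,-0.11,185, -0.0145,-0.005,0,-0.22,185, -0.022,-0.006,0,-0.33,185, -0.03,-0.007,0,-0.44,185, -0.0375,-0.0065,0,-0.55,185, -0.045,-0.005,0,-0.66,185, -0.0525,-0.003,0,-0.77,185, -0.0595,0,0,-0.88,185, -0.0665,0.0035,0,-0.99,185, -0.073,0.008,0,-1.1,185]'
python3 -m creep '[-0.003,0.0025,0,-0.06,185, -0.006,0.005,0,-0.11,185, -0.0085,0.008,0,-0.17,185, -0.011,0.0105,0,-0.22,185, -0.0135,0.0135,0,-0.28,185, -0.0155,0.017,0,-0.33,185, -0.0175,0.02,0,-0.38,185, -0.0195,0.0235,0,-0.44,185, -0.0195,0.0235,0,-0.44,185, -0.0195,0.0235,0,-0.44,185]'
python3 - <<'E'
from h import *
d=img("top");o=robot.get_obs();print(o['tool_pos'],o['force'],o['finger_force'])
for n in("side","top"):
  img(n)
  for t in("strap_peg","strap"):
    for r in viewer.look_for(t,n): print(n,t,np.round(r["at"],3),round(r["confidence"],2))
E
```

```text
time: 26.67
tool_pos: [0.4192, -0.2453, 0.2182]
ee_rot: [0.001, 0.899, 0.439, 0.0]
force: [0.4, -0.4, -0.9]
width: 0.0234
finger_force: 0.4
time: 27.5
tool_pos: [0.3999, -0.2217, 0.218]
ee_rot: [0.0, 0.972, 0.236, 0.0]
force: [0.8, 0.4, -0.3]
width: 0.0233
finger_force: 0.0
[ 0.40000926 -0.22181976  0.21794848] [-0.06232309 -0.63326468  0.44747922] 0.0
side strap_peg [ 0.406 -0.218  0.039] 0.55
side strap [ 0.403 -0.219  0.033] 0.63
top strap_peg [ 0.586 -0.093  0.023] 0.52
top strap [0.431 0.287 0.007] 0.42
top strap [ 0.466 -0.187  0.029] 0.41
```

Pushing on along the end tangent until the stop is felt.

```bash
python3 -m creep '[-0.0005,0.001,0,0,185, -0.001,0.002,0,0,185, -0.0015,0.003,0,0,185, -0.002,0.004,0,0,185, -0.002,0.0045,0,0,185, -0.002,0.0045,0,0,185, -0.002,0.0045,0,0,185, -0.002,0.0045,0,0,185, -0.002,0.0045,0,0,185, -0.002,0.0045,0,0,185]'
```

```text
time: 28.68
tool_pos: [0.3979, -0.2172, 0.2176]
ee_rot: [0.0, 0.972, 0.235, -0.0]
force: [0.0, 0.6, 0.5]
width: 0.0232
finger_force: 0.0
```

```bash
python3 -m creep '[-0.0005,0.001,0,0,185, -0.0005,0.001,0,0,185, -0.001,0.002,0,0,185, -0.001,0.002,0,0,185, -0.001,0.003,0,0,185, -0.001,0.003,0,0,185, -0.001,0.003,0,0,185, -0.001,0.003,0,0,185, -0.001,0.003,0,0,185, -0.001,0.003,0,0,185]'
```

```text
time: 29.52
tool_pos: [0.3977, -0.2156, 0.2179]
ee_rot: [0.002, 0.972, 0.235, 0.001]
force: [2.0, -14.7, -3.3]
width: 0.0237
finger_force: 6.6
```

The stop is felt (15 N). Centre back, open slightly, lift clear.

```bash
python3 -m creep '[0.0005,-0.001,0,0,185, 0.001,-0.003,0,0,148, 0.001,-0.004,0,0,148, 0.001,-0.004,0,0,148, 0.001,-0.004,0,0,148, 0.001,-0.004,0.02,0,148, 0.001,-0.004,0.05,0,148, 0.001,-0.004,0.08,0,148, 0.001,-0.004,0.11,0,148, 0.001,-0.004,0.13,0,148]'
python3 -m creep '[0,0,0.02,0,148, 0,0,0.04,0,148, 0.01,0.03,0.04,0,148, 0.02,0.06,0.04,0,148, 0.03,0.09,0.04,0,148, 0.04,0.125,0.04,0,148, 0.05,0.16,0.04,0,148, 0.06,0.195,0.04,0,148, 0.06,0.22,0.04,0,148, 0.06,0.22,0.04,0,148]'
python3 - <<'E'
from h import *
T=img("top")
for t in("strap_peg","strap","bundle","nut"):
    for r in viewer.look_for(t,"top")[:2]: print(t,np.round(r["at"],3),round(r["confidence"],2))
S=img("side")
for t in("strap_peg","bundle","nut"):
    for r in viewer.look_for(t,"side")[:2]: print("s",t,np.round(r["at"],3),round(r["confidence"],2))
print("expected peg px",proj(T,[.3985,-.2202,.074]),proj(S,[.3985,-.2202,.074]))
a=cv2.resize(T["pixels"][165:265,260:360],(400,400),interpolation=cv2.INTER_CUBIC)
b=cv2.resize(S["pixels"][150:250,230:330],(400,400),interpolation=cv2.INTER_CUBIC)
cv2.imwrite("pics/end.png",np.hstack([a,b])[:,:,::-1])
E
```

```text
time: 30.35
tool_pos: [0.3977, -0.2179, 0.3501]
ee_rot: [0.001, 0.972, 0.235, 0.001]
force: [-1.0, -0.1, -0.9]
width: 0.0358
finger_force: 0.0
time: 31.18
tool_pos: [0.4575, 0.0053, 0.3875]
ee_rot: [-0.0, 0.972, 0.236, -0.0]
force: [1.0, -0.9, -0.3]
width: 0.0356
finger_force: 0.0
strap_peg [ 0.397 -0.218  0.034] 0.82
strap [ 0.396 -0.218  0.034] 0.83
strap [0.434 0.284 0.05 ] 0.62
bundle [ 0.493 -0.259  0.022] 0.79
nut [0.434 0.288 0.052] 0.64
nut [ 0.491 -0.604  0.068] 0.57
s strap_peg [ 0.398 -0.218  0.038] 0.78
s bundle [ 0.507 -0.249  0.023] 0.48
s nut [0.433 0.306 0.049] 0.95
s nut [ 0.468 -0.598  0.044] 0.64
expected peg px [299.36754053 243.9946047 ] [318.84457044 189.75461847]
```

View pics/end.png

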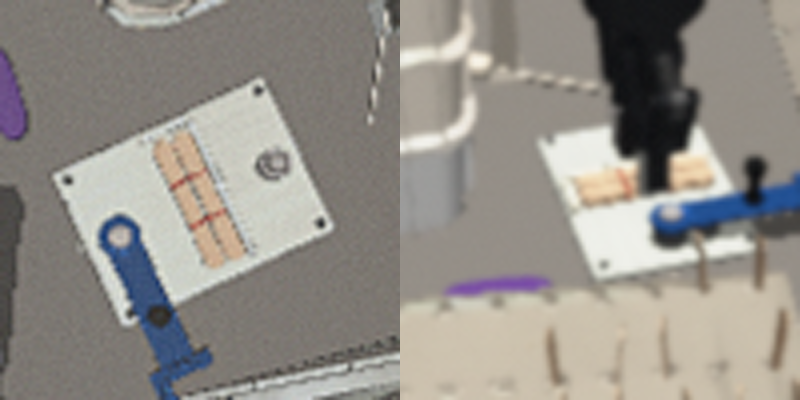

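The strap stands a quarter turn round: peg at pixel (300,244), expected (299,244). The bundle is undisturbed and the nut is in the tray.

```bash
python3 -c "
from plant import robot
print(robot.sign_off())"
```

```text
the job is handed in; nothing more can be done
None
```

The job is done and handed in at about 31 s: the nut was unscrewed and stands upright in the tray, the strap is pushed round to its stop, and the bundle stayed where it was; the sign-off returned no verdict.

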